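Test the breaker and load the food warmer

ROBOT

A 6-joint arm with a two-finger parallel gripper is mounted at the origin on the work surface. World frame = base frame: x ahead of the robot, y to its left, z up, the work surface at z = 0. Lengths are in m, angles in degrees, forces in N, time in s.
With the tool pointing down it reaches from about 0.375 to 0.9 m from the base axis. Payload 3.1 kg.
Tool frame: the origin (TCP) lies at the very end of the fingers, on their centre line; the grasp point (between the pads) lies 19 mm behind it; z points along the fingers, y is the line along which they close (so a half turn about z gives the same grasp; the last joint's range is limited). The gripper opens to 87 mm and grips with 3 to 60 N. Pads are 19 mm wide; open, the fingers measure 117 mm over their backs; the gripper's body (75 mm by 190 mm) begins 51 mm behind the grasp point.
Start: joints at [-83.451, 30.224, 82.088, -0, 67.689, -10.227], TCP at [0.18, -0.598, 0.223] pointing down, gripper open.
Joint ranges: [-176.69, 176.69], [-43.24, 126.21], [12.49, 139.97], [-82, 262], [0, 151.66], [-163.58, 163.58]. Speed limits (degrees/s): [159.86, 159.86, 180, 180, 180, 180].

INTERFACE

Orientations are given as a 3x3 rotation matrix whose columns are the frame's x, y, z axes.
In Python, from rig import readout, viewer, ticket gives the robot as it stands.
- The arm moves only by the tool send_rows, never from a script. Its argument "moves" is a list of rows, each a list of 6 numbers: the shift along the tool's x, y, z in units of 250 mm (1.0 is 250 mm), then the turn, a rotation vector about the tool's x, y, z in units of 90 degrees (1.0 is 90 degrees). A call has 1 to 12 rows; each row is the pose to reach, as a shift and turn from the pose commanded when the call began, along the tool's axes at that moment; what a row does not reach only later rows make up. A row lasts 1/10 s, in which the tool goes at most 50 mm and 8.59 degrees, less where a joint would pass 70% of its speed; a pose out of reach is approached as far as the arm can. A call with a number of a shift or a turn outside -1 to 1 is refused whole. A call with a gripper value outside its range is refused whole. "grip" is the opening, from 0 (shut) to 1 (fully open), set as the call begins (left out, the last holds). The fingers move at their own pace and stop on an object; the grip force is fixed at half the most. Time passes only in rows, so rows that repeat a pose let the fingers close. It gives the time, the measured TCP pose, the force, the opening and the grip force at its end, in the units of the state.
- readout.read_state(): the state, without advancing time (a new reading comes with each control period).
- viewer.capture(name): name is "scene" or "side" or "wrist"; returns (picture, depth): 480x640x3 uint8, red, green, blue; 480x640 float32, m along the optical axis (not along the pixel's ray), 0 where there is no reading.
- viewer.camera_info(name): a dict with "fx", "fy", "cx", "cy" (pixels), "distortion" ([k1, k2, p1, p2, k3] as OpenCV has them; the pictures are not rectified), "R" (3x3) and "t" (3): a world point X has camera coordinates R X + t; the wrist camera has in their place "tool_from_camera" (4x4, takes a point from camera to tool coordinates, whose origin is the TCP and whose axes are the flange's). Camera axes: x right, y down, z forward; pixel columns grow to the right and rows downward; lengths in m; the calibration is good to about 2 mm. A picture is of the moment at which its call begins: read the wrist's pose just before it. camera_info takes no time and is no camera call.
- ticket.hand_in(): hands the job in; it is judged then, once.
The state is a dict: "time_s": time; "joint_positions": joint angles; "qvel": joint speeds; "tau": joint torques, N m; "position": TCP position; "tcp_rot": TCP orientation; "force": force on the tool from outside, world axes, zero at the start; "moment": the same for the moment, N m; "opening": opening from 0.0 (shut) to 1.0 (fully open); "grasp_force": force on a finger pad.
Only numpy, scipy, OpenCV 4.12 (cv2) and the standard library are available. Lean on these libraries where they do the work, as an engineer would, in place of code of your own. Each camera call takes 0.05 s, during which the arm holds its last target. There are 200 camera calls.

TASK

Get the food warmer ready for service. First test its earth-leakage breaker: press the yellow test button so that the black lever drops, then lift the lever back up until it latches and stays up. After that, stand every sauce pot from the table upright in the warmer's well, and once they are all in, swing the lid shut until its spring tab has snapped down behind the front rim; leave the bottle, the bowl and the red basket where they are.

Things in the scene. Friction and masses are not known exactly. Their poses are not given: they have to be found in the camera images.
- warmer: fixed stainless food warmer, 210 mm (x) by 369 mm (y), wall tops 105 mm above the table. Origin: centre of its underside on the table; its front faces -x (towards the robot), y along its long side, z up. It is an open well; the dial and lamp on its front are only for show.
- well_floor (a point): centre of the well's flat floor, 18 mm above the table; axes as the warmer's. The well is 176 mm (x) by 325 mm (y) inside and 87 mm deep. Four pots fit in one row along y (75 mm apart); any places in it will do.
- lid (a joint): angle of the warmer's steel lid, rad: 0 shut, 1.57 upright, stop at 1.9; starts at 1.5 to 1.75. Its stiff hinge holds it at any angle: 1 to 4 N at the edge swing it. Over the last 0.1 rad a spring tab is pressed over the front rim with 3 to 10 N at the edge and snaps: snapped shut it reads below 0.02, held up by the unsnapped tab about 0.07. It can be pushed shut on its outer face.
- lid_hinge (a point): point on the lid's hinge axis (along the warmer's y, at the top of the far wall), middle of its width: 105 mm towards +x from the warmer's origin, 105 mm above the table. Its frame turns with the lid: -x runs along the lid to the free edge, z is the outer face's normal (up when shut). The lid is 6 mm thick (outer face at z = 6 mm), 369 mm wide, 210 mm long.
- lid_edge (a point): middle of the lid's free edge on its outer face, 210 mm from the hinge axis. A black finger lip 20 mm long, 70 mm wide continues it; under that hangs the steel spring tab, 50 mm wide, 34 mm long, which snaps behind the bead at the top of the warmer's front wall. A 100 mm bar handle along y, 105 mm from the hinge, stands 35 mm off the outer face.
- breaker: fixed grey desk enclosure with the warmer's earth-leakage breaker: 150 mm wide (y), 155 mm deep (x), 50 mm high in front (-x), its top sloping up away from the robot at 0.35 rad from horizontal to 101 mm at the back. Origin: on the table, 70 mm behind its front edge, middle of its width; z up.
- panel (a point): centre of the outer face of the white breaker block, which is 110 mm along the slope by 100 mm (y) and stands 22 mm off the grey slope. Frame: x up the slope, y to the left, z out along the slope's normal. In it the lever's hinge axis (along y) is at x = 0, y = 22 mm, z = -4 mm; the button's axis at x = 0, y = -24 mm.
- test_button (a joint): travel of the yellow test button into the breaker, m: 0 out, 0.008 fully in. Sprung: about 1.5 N to start, 4 N fully in; it trips the breaker after about 3 to 6 mm.
- button_top (a point): centre of the flat outer face of the yellow test button: 22 mm across, standing 14 mm off the white block when out, pressed square into the sloping panel.
- lever (a joint): angle of the black breaker lever, rad: 0 up and latched (leaning 0.40 up-slope from the panel's normal), 0.85 dropped (0.45 down-slope). Starts near 0 and cannot be pushed down; pressing the test button lets a spring throw it to 0.85. Pushed back up it must go past 0, to -0.06 or its stop at -0.12, with the button free; then it stays at about 0.02. Let go earlier it drops. 2 to 10 N at the tip.
- lever_tip (a point): middle of the lever's outer end, 36 mm from its hinge axis; the lever is a black bar 16 mm wide (y) and 10 mm thick.
- pot1: round lidded stainless sauce pot, standing upright on the table at the start, may be absent (None): body 58 mm across (lid edge), lid top 47 mm above its underside, black cylindrical knob 22 mm across and 25 mm tall in the middle of the lid (from 47 to 72 mm up); 0.22 kg. Origin: centre of its underside; z along its axis, up when upright. The pots are all alike.
- pot2: round lidded stainless sauce pot, standing upright on the table at the start, may be absent (None): body 58 mm across (lid edge), lid top 47 mm above its underside, black cylindrical knob 22 mm across and 25 mm tall in the middle of the lid (from 47 to 72 mm up); 0.22 kg. Origin: centre of its underside; z along its axis, up when upright. The pots are all alike.
- pot3: round lidded stainless sauce pot, standing upright on the table at the start, may be absent (None): body 58 mm across (lid edge), lid top 47 mm above its underside, black cylindrical knob 22 mm across and 25 mm tall in the middle of the lid (from 47 to 72 mm up); 0.22 kg. Origin: centre of its underside; z along its axis, up when upright. The pots are all alike.
- pot4: round lidded stainless sauce pot, standing upright on the table at the start, may be absent (None): body 58 mm across (lid edge), lid top 47 mm above its underside, black cylindrical knob 22 mm across and 25 mm tall in the middle of the lid (from 47 to 72 mm up); 0.22 kg. Origin: centre of its underside; z along its axis, up when upright. The pots are all alike.
- pot5: round lidded stainless sauce pot, standing upright on the table at the start, may be absent (None): body 58 mm across (lid edge), lid top 47 mm above its underside, black cylindrical knob 22 mm across and 25 mm tall in the middle of the lid (from 47 to 72 mm up); 0.22 kg. Origin: centre of its underside; z along its axis, up when upright. The pots are all alike.
- sauce_bottle: bystander: brown glass bottle with yellow cap, 60 mm across, 190 mm tall; origin at the centre of its underside. Leave it alone.
- bowl: bystander: white bowl, 130 mm across, 55 mm high; origin at the centre of its underside. Leave it alone.
- basket: bystander: red plastic basket of fried tofu, 110 mm (x) by 170 mm (y) by 60 mm high; origin at the centre of its underside. Leave it alone.

How it is judged:
By the outcome, as a careful person would: the job done as asked, in the order asked, and still so for the second after the job is handed in, with the robot touching nothing.
Of pot1, pot2, pot3, pot4, pot5 only 3 to 4 are there at a start; the rules pass over those that are not, and their reading is None.
At some moment in a run one of pot1, pot2, pot3, pot4, pot5 may be knocked a few centimetres aside while the robot is not near it.
It also fails if it takes over 210 s, if anything falls off the work surface, if the arm or the gripper's body presses on something with over 40 N, if the wrist force passes 120 N, or if a joint passes its speed limit or range.

## Working session

There is one attempt and no reset: what is moved stays moved. The work goes in short steps, Python scripts to look and compute and a tool call to move; the robot and the scene stay as the last step left them, time stands still between calls to the robot, and variables do not carry over. Pictures are saved under pics/ and viewed, at most 17 in all, crops included, and the job is handed in when it is done.

Besides the shell and the picture viewer there is one more tool, called after "Call:" as name([rows], argument=value, ...), one row to a line, values as JSON. send_rows: Moves the arm, as the interface text tells. Shifts and turns lie within -1 to 1; 1 stands for 250 mm of shift or 90 degrees of turn. Its arguments: {"type":"object","properties":{"moves":{"type":"array"},"grip":{"type":"number"}},"required":["moves"]}

```bash
ls; mkdir -p pics; cat > h.py <<'E'
import numpy as np, cv2
from rig import readout, viewer, ticket
def grab(name):
    s=readout.read_state(); im,d=viewer.capture(name); ci=viewer.camera_info(name)
    K=np.array([[ci['fx'],0,ci['cx']],[0,ci['fy'],ci['cy']],[0,0,1.]]); D=np.array(ci['distortion'],float)
    if 'R' in ci:
        R=np.array(ci['R']);t=np.array(ci['t']); Rw=R.T; o=-R.T@t
    else:
        T=np.array(ci['tool_from_camera']); Rt=np.array(s['tcp_rot']); Rw=Rt@T[:3,:3]; o=Rt@T[:3,3]+np.array(s['position'])
    return dict(im=im,d=d,K=K,D=D,Rw=Rw,o=o)
def rays(c,uv):
    p=cv2.undistortPoints(np.array(uv,float).reshape(-1,1,2),c['K'],c['D']).reshape(-1,2)
    return np.c_[p,np.ones(len(p))]@c['Rw'].T
def onz(c,uv,z):
    r=rays(c,uv); return c['o']+r*((z-c['o'][2])/r[:,2])[:,None]
def pts(c,uv):
    uv=np.array(uv).reshape(-1,2); z=c['d'][uv[:,1].astype(int),uv[:,0].astype(int)]
    return c['o']+rays(c,uv)*z[:,None]
def save(c,n): cv2.imwrite('pics/'+n,cv2.cvtColor(c['im'],cv2.COLOR_RGB2BGR))
E
python3 - <<'E'
from h import *
for n in ('scene','side'):
    c=grab(n); save(c,n+'1.png'); np.savez(n+'1.npz',**c); print(n,c['o'].round(3),c['Rw'][:,2].round(3),(c['d']>0).mean())
print(readout.read_state())
E
```

```text
pics
scene [0.53  0.603 0.592] [ 0.077 -0.807 -0.586] 0.995986328125
side [0.024 0.539 0.9  ] [ 0.499 -0.517 -0.696] 0.9961360677083333
{'time_s': 0.1, 'joint_positions': array([-8.34515750e+01,  3.02738337e+01,  8.21497074e+01, -1.43159120e-03,
        6.76917077e+01, -1.02277695e+01]), 'qvel': array([-0.06006056, -0.09193506, -0.22100128, -0.04892115, -0.05388769,
        0.04050509]), 'tau': array([-2.20336033e-04, -4.40985739e+01, -1.77150089e+01,  6.34259032e-02,
        5.33749640e-02, -4.86072213e-05]), 'position': array([ 0.18033401, -0.59770953,  0.22166375]), 'tcp_rot': array([[ 9.57436801e-01,  2.88642872e-01, -2.52359155e-04],
       [ 2.88642789e-01, -9.57434780e-01,  1.99571205e-03],
       [ 3.34430627e-04, -1.98360982e-03, -9.99997977e-01]]), 'force': array([-0.36503281,  0.04564861,  0.36400818]), 'moment': array([ 0.04857718, -0.0549957 , -0.01845754]), 'grasp_force': 0.0, 'opening': 0.9959728598834675}
```

View pics/scene1.png

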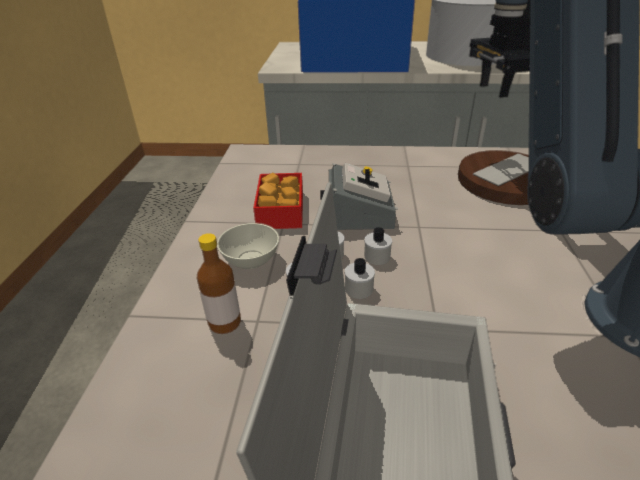

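View pics/side1.png

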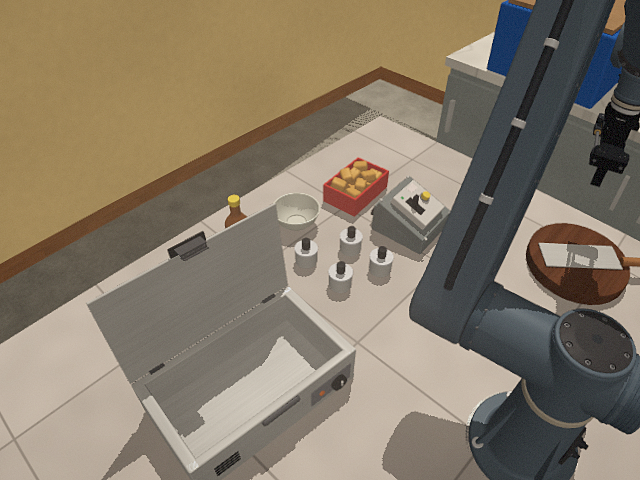

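Four pots (knobs near side-view pixels (306,243), (351,231), (381,254), (341,267)), the warmer at the left with its lid up, and the breaker at (410,210) with its yellow button at (425,196). Measuring these now.

```bash
cat > m1.py <<'E'
from h import *
c=dict(np.load('side1.npz')); 
v,u=np.mgrid[0:480,0:640]; uv=np.c_[u.ravel(),v.ravel()]
P=pts(c,uv).reshape(480,640,3); hsv=cv2.cvtColor(c['im'],cv2.COLOR_RGB2HSV); val=hsv[...,2]
# knobs
print('table z',np.median(P[300:330,400:420,2]))
m=((val<60)&(P[...,2]>0.04)&(P[...,2]<0.085)&(u>270)&(u<400)&(v>215)&(v<295)).astype(np.uint8)
n,l,st,ce=cv2.connectedComponentsWithStats(m)
for i in range(1,n):
    if st[i,4]>15:
        q=P[l==i]; top=q[q[:,2]>0.0685]
        a=onz(c,[ce[i]],0.060)[0]
        print('knob',ce[i].round(1),st[i,4],'zmax',np.percentile(q[:,2],95).round(4),'topmean',top.mean(0).round(4) if len(top) else None,'ray z.06',a.round(4))
# warmer rim
m=(abs(P[...,2]-0.105)<0.004)&(u<360)&(v>280)&(P[...,0]>0.2)
q=P[m]; r=cv2.minAreaRect((q[:,:2]*1000).astype(np.float32)); print('rim',m.sum(),r); print(cv2.boxPoints(r).round(0).tolist())
# lid
m=(u>110)&(u<280)&(v>220)&(v<360)&(P[...,2]>0.125)&(P[...,2]<0.3)
q=P[m]; q=q[(q[:,0]<0.9)]; ce_=np.median(q,0)
for _ in range(3):
    s=np.linalg.svd(q-q.mean(0),full_matrices=False)[2][2]; e=(q-q.mean(0))@s; q=q[abs(e)<2.5*np.std(e)+1e-3]
print('lid n',s,q.mean(0),'ang',np.degrees(np.arctan2(-s[0],s[2])) )
# breaker
y=(hsv[...,0]>20)&(hsv[...,0]<35)&(hsv[...,1]>140)&(val>120)&(u>405)&(u<440)&(v>185)&(v<210)
print('yellow',y.sum(),u[y].mean(),v[y].mean(),np.median(P[y],0))
w=(hsv[...,1]<50)&(val>150)&(u>380)&(u<450)&(v>175)&(v<240)&(P[...,2]>0.06)
q=P[w]
for _ in range(5):
    s=np.linalg.svd(q-q.mean(0),full_matrices=False)[2][2]; s*=np.sign(s[2]); e=(q-q.mean(0))@s; q=q[abs(e)<2*np.std(e)+3e-4]
print('panel n',s.round(4),'tilt',np.arccos(s[2]),'yaw',np.degrees(np.arctan2(-s[1],-s[0])),q.mean(0).round(4),len(q))
ctr=cv2.convexHull((q[:,:2]*1000).astype(np.float32)); print('rect xy',cv2.minAreaRect(ctr), 'z',q[:,2].min(),q[:,2].max())
E
python3 m1.py; python3 - <<'E'
import cv2
a=cv2.imread('pics/side1.png')[165:265,360:460]; cv2.imwrite('pics/cr1.png',cv2.resize(a,None,fx=6,fy=6,interpolation=cv2.INTER_CUBIC))
E
```

```text
table z 0.00114091872336608
knob [381.4 254.8] 26 zmax 0.0713 topmean [ 0.4737 -0.1557  0.0715] ray z.06 [ 0.4753 -0.1535  0.06  ]
rim 5483 ((449.6826171875, 284.72576904296875), (369.9078063964844, 221.3468475341797), 84.38746643066406)
[[321.0, 111.0], [542.0, 90.0], [578.0, 458.0], [358.0, 480.0]]
lid n [ 0.98943124 -0.09534327 -0.1092496 ] [0.57004228 0.28219819 0.21781578] ang -96.30087944425404
yellow 54 425.1296296296296 195.38888888888889 [ 0.50162523 -0.35979126  0.10646648]
panel n [-0.1355 -0.682   0.7187] tilt 0.7688591341576678 yaw 78.76120513425685 [ 0.5021 -0.333   0.1028] 917
rect xy ((327.7460632324219, 72.40966796875), (153.84873962402344, 1103.538330078125), 25.091753005981445) z 0.060424991336074485 0.8995429224733213
```

View pics/cr1.png

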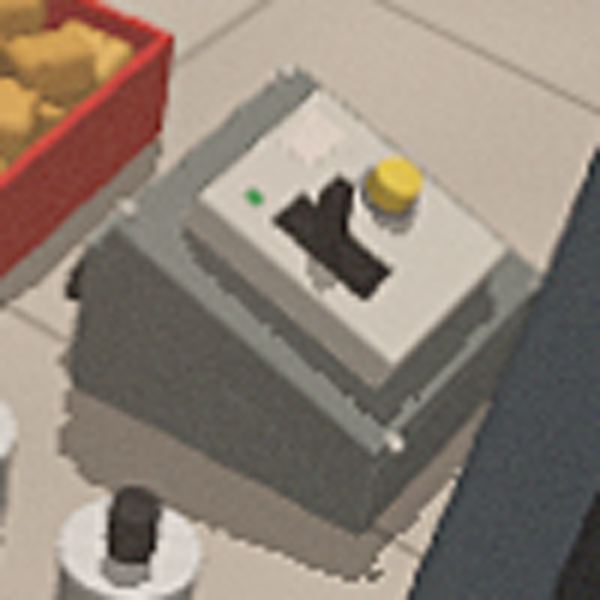

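Button, lever slot and lever are clear in the crop. I'll close the gripper and move above the breaker and the pots for a wrist view.

Call:
send_rows([
  [0.2,-0.1,-0.1,0,0,0],
  [0.4,-0.2,-0.2,0,0,0],
  [0.6,-0.3,-0.4,0,0,0],
  [0.7,-0.4,-0.6,0,0,0],
  [0.7,-0.5,-0.7,0,0,-0.09],
  [0.7,-0.6,-0.7,0,0,-0.19],
  [0.7,-0.7,-0.7,0,0,-0.19],
  [0.7,-0.8,-0.7,0,0,-0.19],
  [0.7,-0.9,-0.7,0,0,-0.19],
  [0.7,-0.9,-0.7,0,0,-0.19],
], grip=0)

```text
time_s: 1.1
position: [0.2822, -0.3291, 0.3975]
tcp_rot: [[0.829, 0.559, -0.001], [0.559, -0.829, 0.002], [0.001, -0.002, -1.0]]
force: [0.2, 0.2, 0.0]
opening: 0.17
grasp_force: 0.0
```

Call:
send_rows([
  [0.2,0.1,0,0,0,0.09],
  [0.4,0.2,0,0,0,0.19],
  [0.49,0.28,0,0,0,0.28],
  [0.49,0.28,0,0,0,0.378],
  [0.49,0.28,0,0,0,0.378],
  [0.49,0.28,0,0,0,0.378],
], grip=0)

```text
time_s: 1.7
position: [0.4245, -0.3228, 0.3966]
tcp_rot: [[1.0, -0.002, -0.001], [-0.002, -1.0, 0.001], [-0.001, -0.001, -1.0]]
force: [0.0, -1.2, -0.7]
opening: 0.007
grasp_force: 0.0
```

```bash
python3 - <<'E'
from h import *
print(readout.read_state()['position'],readout.read_state()['tcp_rot'])
c=grab('wrist'); save(c,'w1.png'); np.savez('w1.npz',**c); print(c['o'],c['Rw'])
E
```

```text
[ 0.42453271 -0.32284829  0.39658945] [[ 9.99998173e-01 -1.73934081e-03 -7.92564615e-04]
 [-1.73878783e-03 -9.99998245e-01  6.97867447e-04]
 [-7.93777053e-04 -6.96488071e-04 -9.99999442e-01]]
[ 0.49329595 -0.32256144  0.5580361 ] [[-2.91483682e-03 -9.66858818e-01 -2.55294986e-01]
 [-9.99995676e-01  2.71883980e-03  1.12062515e-03]
 [-3.89380140e-04  2.55297149e-01 -9.66862562e-01]]
```

View pics/w1.png

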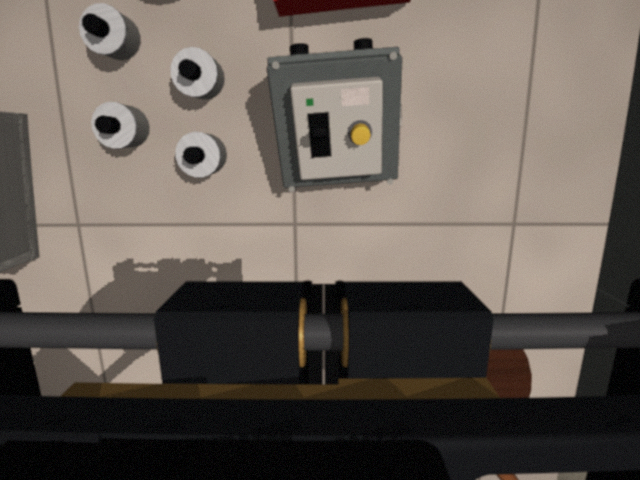

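All four pots (knobs at (95,25), (190,70), (108,125), (194,155)), the breaker block (336,128) and its yellow button (361,134) are visible.

```bash
cat > m2.py <<'E'
from h import *
import sys
c=dict(np.load('w1.npz'))
v,u=np.mgrid[0:480,0:640]; uv=np.c_[u.ravel(),v.ravel()]
P=pts(c,uv).reshape(480,640,3); hsv=cv2.cvtColor(c['im'],cv2.COLOR_RGB2HSV); val=hsv[...,2]
print('table',np.median(P[215:222,200:280,2]))
# white block
w=((hsv[...,1]<60)&(val>150)&(u>285)&(u<390)&(v>70)&(v<185)&(P[...,2]>0.07)).astype(np.uint8)
w=cv2.morphologyEx(w,cv2.MORPH_OPEN,np.ones((3,3)))
w=cv2.morphologyEx(w,cv2.MORPH_CLOSE,np.ones((25,25)))
r=cv2.minAreaRect(np.c_[u[w>0],v[w>0]].astype(np.float32)); bx=cv2.boxPoints(r); print('px rect',r)
m=(w>0)&(val>150)&(hsv[...,1]<60)
q=P[m]
for _ in range(6):
    mu=q.mean(0); s=np.linalg.svd(q-mu,full_matrices=False)[2][2]; s*=np.sign(s[2]); e=(q-mu)@s; q=q[abs(e)<2*np.std(e)+3e-4]
print('n',s.round(4),'tilt',np.arccos(s[2]).round(4),'yaw',np.degrees(np.arctan2(-s[1],-s[0])).round(2),mu.round(4),np.std(e))
def onpl(px,off=0):
    R=rays(c,px); return c['o']+R*(((mu+s*off-c['o'])@s)/(R@s))[:,None]
B=onpl(bx); print('corners',B.round(4).tolist()); ctr=B.mean(0); print('ctr',ctr.round(4),'sides',np.linalg.norm(np.roll(B,-1,0)-B,axis=1).round(4))
for k in range(4):
    d=B[(k+1)%4]-B[k]; print('edge yaw',np.degrees(np.arctan2(d[1],d[0])).round(2))
y=(hsv[...,0]>18)&(hsv[...,0]<35)&(hsv[...,1]>140)&(val>120)&(u>340)&(u<385)&(v>115)&(v<155)
yc=[[u[y].mean(),v[y].mean()]]; print('yellow',y.sum(),yc,onpl(yc,0.012).round(4),np.median(P[y],0).round(4))
# pots: bright lid ellipses
w=((P[...,2]>0.03)&(u>70)&(u<235)&(v<185)).astype(np.uint8)
w=cv2.morphologyEx(w,cv2.MORPH_OPEN,np.ones((5,5)))
n,l,st,ce=cv2.connectedComponentsWithStats(w)
for i in range(1,n):
    if st[i,4]<300: continue
    M=l==i
    lid=M&(abs(P[...,2]-0.047)<0.004); k=M&(P[...,2]>0.066)
    (ex,ey),rad=cv2.minEnclosingCircle((P[lid][:,:2]*1000).astype(np.float32))
    print('pot',ce[i].round(0),'lidcirc',round(ex,1),round(ey,1),round(rad,1),'knob',P[k].mean(0).round(4),k.sum())
E
python3 m2.py
```

```text
table -0.000485297977362964
px rect ((339.62823486328125, 128.73126220703125), (93.07832336425781, 89.5694351196289), 85.76361083984375)
n [-0.3397 -0.0242  0.9402] tilt 0.3475 yaw 4.08 [ 0.5103 -0.3428  0.0976] 0.0008182013535859473
corners [[0.5537, -0.2887, 0.1147], [0.5602, -0.384, 0.1146], [0.4597, -0.4008, 0.0779], [0.452, -0.292, 0.0779]]
ctr [ 0.5064 -0.3414  0.0963] sides [0.0956 0.1083 0.1091 0.1083]
edge yaw -86.1
edge yaw -170.52
edge yaw 94.07
edge yaw 1.84
yellow 301 [[np.float64(360.265780730897), np.float64(133.98338870431894)]] [[ 0.5036 -0.3638  0.1074]] [ 0.5035 -0.3635  0.1089]
pot [104.  29.] lidcirc 632.5 -53.8 29.5 knob [ 0.6294 -0.059   0.078 ] 328
pot [194.  72.] lidcirc 580.4 -162.5 29.0 knob [ 0.5779 -0.1681  0.0853] 305
pot [115. 125.] lidcirc 519.0 -54.3 29.3 knob [ 0.5182 -0.0612  0.0817] 272
pot [198. 154.] lidcirc 481.1 -160.0 29.0 knob [ 0.4814 -0.1632  0.0786] 257
```

```bash
cat >> h.py <<'E'
from scipy.spatial.transform import Rotation as Ro
ctr=np.array([.5066,-.3400,.0955]); n=np.array([-.3397,-.0242,.9402]); n/=np.linalg.norm(n)
py=np.array([-.0712,.9975,0]); py-=n*(py@n); py/=np.linalg.norm(py); px=np.cross(py,n)
def panel(x,y,z): return ctr+(np.array([x,y,z])/1000)@np.array([px,py,n])
RP=np.c_[px,-py,-n]
def down(yaw): # tool x at yaw deg in world
    a=np.radians(yaw); return np.array([[np.cos(a),np.sin(a),0],[np.sin(a),-np.cos(a),0],[0,0,-1]])
def go(p,R=None):
    s=readout.read_state(); Rc=np.array(s['tcp_rot']); p0=np.array(s['position'])
    sh=Rc.T@(np.array(p)-p0)/.25; rv=np.zeros(3) if R is None else Ro.from_matrix(Rc.T@R).as_rotvec(degrees=True)/90
    print(np.r_[sh,rv].round(3),'norm mm',np.linalg.norm(sh)*250)
E
python3 - <<'E'
from h import *
print(px,py,n); go(panel(0,-24,54),RP)
E
```

```text
[0.93783381 0.06694112 0.34056809] [-7.11812921e-02  9.97463394e-01 -4.43212225e-05] [-0.33970717 -0.02420051  0.94021985]
[ 0.264  0.17   1.002  0.008  0.222 -0.046] norm mm 262.503035644335
```

Call:
send_rows([
  [0.05,0.03,0.15,0.002,0.05,-0.01],
  [0.1,0.06,0.35,0.004,0.1,-0.02],
  [0.15,0.1,0.55,0.006,0.15,-0.03],
  [0.2,0.14,0.75,0.008,0.2,-0.04],
  [0.25,0.17,0.9,0.008,0.222,-0.046],
  [0.264,0.17,1.0,0.008,0.222,-0.046],
  [0.264,0.17,1.0,0.008,0.222,-0.046],
  [0.264,0.17,1.0,0.008,0.222,-0.046],
], grip=0)

```text
time_s: 2.55
position: [0.4896, -0.3655, 0.1477]
tcp_rot: [[0.937, 0.07, 0.341], [0.066, -0.998, 0.024], [0.342, 0.0, -0.94]]
force: [-0.1, -0.4, 0.2]
opening: 0.009
grasp_force: 0.0
```

```bash
python3 - <<'E'
from h import *
go(panel(0,-24,54),RP); go(panel(0,-24,14),RP); go(panel(0,-24,8),RP)
c=grab('scene'); save(c,'s2.png'); c['im']=cv2.resize(c['im'][100:260,270:480],None,fx=3.5,fy=3.5); save(c,'s2c.png')
E
```

```text
[-0.    -0.001  0.006  0.    -0.001 -0.001] norm mm 1.492554226196726
[-0.001 -0.001  0.166  0.    -0.001 -0.001] norm mm 41.465499870552144
[-0.001 -0.001  0.19   0.    -0.001 -0.001] norm mm 47.46537341814824
```

View pics/s2c.png

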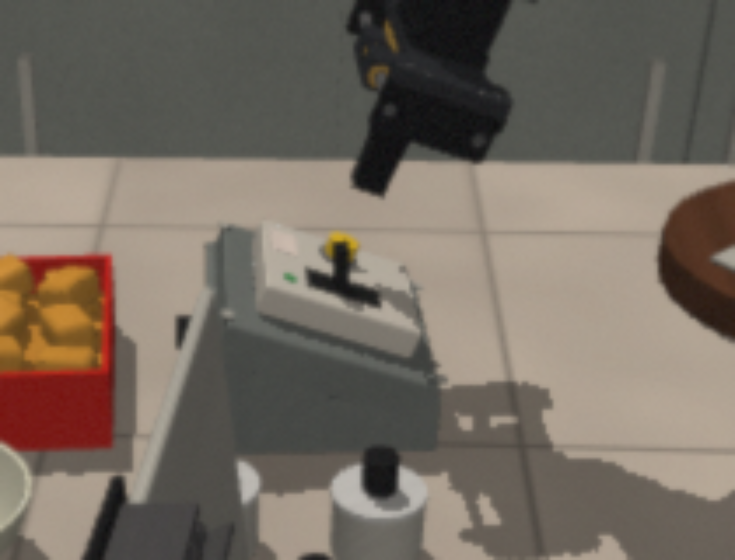

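The fingers are lined up above the yellow button (340,245 in the crop), so I'll press.

Call:
send_rows([
  [0,0,0.1,0,0,0],
  [0,0,0.15,0,0,0],
  [0,0,0.17,0,0,0],
  [0,0,0.18,0,0,0],
  [0,0,0.19,0,0,0],
  [0,0,0.193,0,0,0],
  [0,0,0.193,0,0,0],
])

```text
time_s: 3.3
position: [0.5065, -0.364, 0.103]
tcp_rot: [[0.937, 0.07, 0.342], [0.066, -0.998, 0.023], [0.343, 0.001, -0.939]]
force: [-1.0, 1.3, 3.7]
opening: 0.005
grasp_force: 1.8
```

```bash
cat > look.py <<'E'
from h import *
import sys
c=grab('scene'); c['im']=cv2.resize(c['im'][100:260,270:480],None,fx=3.5,fy=3.5); save(c,sys.argv[1])
E
python3 look.py s3.png
```

```text
(no output)
```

View pics/s3.png

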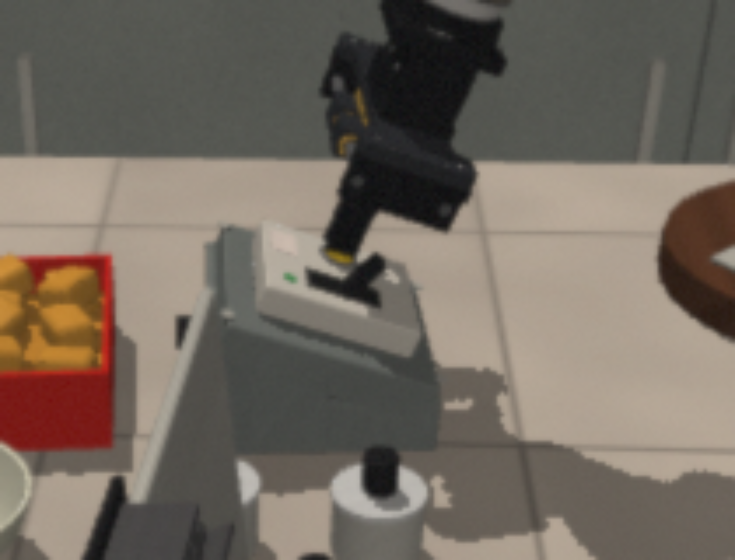

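The lever dropped: it now leans down-slope at (370,268). Next I'll retract and come in down-slope of it.

Call:
send_rows([
  [0,0,-0.1,0,0,0],
  [0,0,-0.2,0,0,0],
  [-0.1,-0.1,-0.2,0,0,0],
  [-0.18,-0.184,-0.2,0,0,0],
  [-0.18,-0.184,-0.15,0,0,0],
  [-0.18,-0.184,-0.1,0,0,0],
  [-0.18,-0.184,-0.05,0,0,0],
  [-0.18,-0.184,-0.05,0,0,0],
  [-0.18,-0.184,-0.05,0,0,0],
])

```text
time_s: 4.25
position: [0.457, -0.3216, 0.0979]
tcp_rot: [[0.937, 0.071, 0.341], [0.067, -0.997, 0.024], [0.342, -0.0, -0.94]]
force: [0.2, 0.2, -0.7]
opening: 0.004
grasp_force: 0.0
```

```bash
python3 - <<'E'
from h import *
s=readout.read_state(); d=(np.array(s['position'])-ctr)*1000; print(d@px,d@py,d@n,s['force'])
go(panel(-2,22,20),RP)
E
python3 look.py s4.png
```

```text
-44.46709776689994 21.930462461214567 18.627110490074458 [ 0.16639248  0.19809613 -0.6550631 ]
[ 0.17  -0.    -0.005 -0.    -0.001 -0.   ] norm mm 42.48934047286686
```

View pics/s4.png

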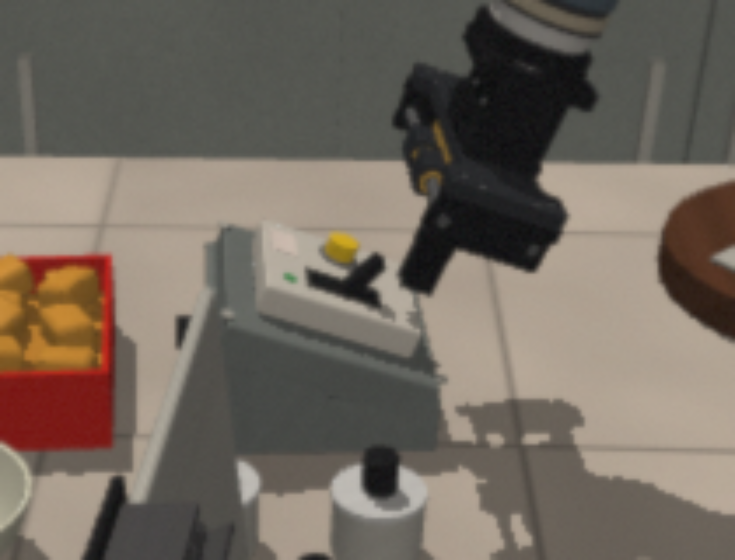

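The lever (365,275) lies up-slope of the finger (420,290), so I'll push up-slope to about x = -5 first.

Call:
send_rows([
  [0.04,0,0,0,0,0],
  [0.07,0,0,0,0,0],
  [0.1,0,0,0,0,0],
  [0.12,0,0,0,0,0],
  [0.14,0,0,0,0,0],
  [0.155,0,0,0,0,0],
  [0.16,0,0,0,0,0],
  [0.164,0,0,0,0,0],
  [0.164,0,0,0,0,0],
])

```text
time_s: 5.2
position: [0.4944, -0.3183, 0.1122]
tcp_rot: [[0.938, 0.071, 0.34], [0.066, -0.997, 0.024], [0.341, -0.0, -0.94]]
force: [-4.5, -1.2, -2.3]
opening: 0.004
grasp_force: 2.2
```

```bash
cat > pp.py <<'E'
from h import *
s=readout.read_state(); d=(np.array(s['position'])-ctr)*1000; print(d@px,d@py,d@n,'f',s['force']@px,s['force']@n)
E
python3 pp.py
```

```text
-4.26743321738719 22.53034451612827 19.306982670477513 f -5.066488567264062 -0.5773024112378342
```

Call:
send_rows([
  [0.006,0,0,0,0,0],
  [0.012,0,0,0,0,0],
  [0.016,0,0,0,0,0],
  [0.016,0,0,0,0,0],
])

```text
time_s: 5.6
position: [0.4953, -0.318, 0.1123]
tcp_rot: [[0.939, 0.072, 0.335], [0.068, -0.997, 0.025], [0.336, -0.0, -0.942]]
force: [-14.8, -5.4, -3.4]
opening: 0.004
grasp_force: 7.1
```

```bash
python3 pp.py
```

```text
-3.420147039873617 22.713445356848975 19.061077447389525 f -15.398849935041843 1.9707802041513418
```

The lever is hard against its stop: 4 mm commanded gave under 1 mm of motion and 15 N. Backing off.

Call:
send_rows([
  [-0.05,0,0,0,0,0],
  [-0.15,0,0,0,0,0],
  [-0.2,0,-0.1,0,0,0],
  [-0.2,0,-0.3,0,0,0],
  [-0.2,0,-0.45,0,0,0],
  [-0.2,0,-0.45,0,0,0],
], grip=1)

```text
time_s: 6.2
position: [0.4149, -0.3273, 0.2078]
tcp_rot: [[0.935, 0.068, 0.348], [0.067, -0.998, 0.015], [0.348, 0.01, -0.938]]
force: [0.6, -0.8, 0.9]
opening: 0.464
grasp_force: 0.0
```

```bash
python3 look.py s5.png; python3 - <<'E'
from h import *
for a in [(.5190,-.0543),(.6325,-.0538)]: pass
go((.481,-.160,.20),down(0))
# warmer rim refined from side1: sector fit on long walls already; report well geometry
yaw=84.387-90; a=np.radians(-5.6)
E
```

```text
[ 0.285 -0.645  0.125 -0.004 -0.225  0.044] norm mm 179.0433729578031
```

View pics/s5.png

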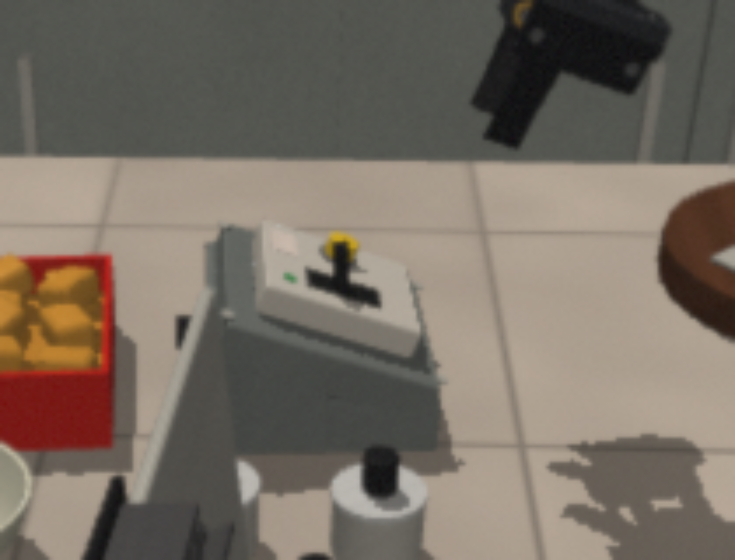

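The lever is up again, as at the start. Next I'll check whether the side camera alone can locate the pots, cross-checked against the wrist values.

```bash
cat > pots.py <<'E'
from h import *
def pots(c):
    v,u=np.mgrid[0:480,0:640]; uv=np.c_[u.ravel(),v.ravel()]
    P=pts(c,uv).reshape(480,640,3)
    w=((P[...,2]>0.035)&(P[...,2]<0.09)&(P[...,0]>.38)&(P[...,0]<.75)&(P[...,1]<.08)&(P[...,1]>-.25)&(v<330)).astype(np.uint8)
    w=cv2.morphologyEx(w,cv2.MORPH_OPEN,np.ones((3,3)))
    k,l,st,ce=cv2.connectedComponentsWithStats(w)
    for i in range(1,k):
        if st[i,4]<100: continue
        q=P[(l==i)&(abs(P[...,2]-0.046)<0.003)]
        if len(q)<10: continue
        (ex,ey),r=cv2.minEnclosingCircle((q[:,:2]*1000).astype(np.float32))
        print('pot px',ce[i].round(0),st[i,4],'xy',round(ex,1),round(ey,1),'r',round(r,1))
if __name__=='__main__':
    c=grab('side'); pots(c); 
E
python3 - <<'E'
from pots import *
pots(dict(np.load('side1.npz')))
E
python3 pots.py
```

```text
pot px [297. 224.] 152 xy 716.0 -109.3 r 43.1
pot px [351. 236.] 360 xy 579.1 -162.9 r 29.6
pot px [306. 248.] 378 xy 632.4 -54.4 r 30.6
pot px [381. 257.] 383 xy 480.4 -158.6 r 29.1
pot px [341. 272.] 420 xy 518.4 -55.2 r 29.6
pot px [298. 224.] 162 xy 717.0 -112.0 r 44.7
pot px [351. 236.] 360 xy 578.3 -165.0 r 30.3
pot px [306. 249.] 375 xy 630.3 -55.4 r 29.8
pot px [381. 257.] 378 xy 481.4 -159.6 r 30.3
pot px [340. 272.] 421 xy 517.1 -55.9 r 30.2
```

Wrist and side views agree to 1–2 mm. First pot: (0.481, -0.160).

```bash
python3 - <<'E'
from h import *
go((.481,-.160,.15),down(-5.7)); print(readout.read_state()['opening'])
E
```

```text
[ 0.219 -0.641  0.309 -0.017 -0.223  0.107] norm mm 186.0471886021724
0.5526700509040924
```

Call:
send_rows([
  [0,-0.15,0,0,-0.05,0.02],
  [0.05,-0.3,0,-0.005,-0.1,0.04],
  [0.1,-0.45,0,-0.01,-0.15,0.06],
  [0.15,-0.6,0.1,-0.015,-0.2,0.08],
  [0.2,-0.64,0.2,-0.017,-0.223,0.107],
  [0.219,-0.641,0.309,-0.017,-0.223,0.107],
  [0.219,-0.641,0.309,-0.017,-0.223,0.107],
  [0.219,-0.641,0.309,-0.017,-0.223,0.107],
], grip=0.8)

```text
time_s: 7.1
position: [0.479, -0.1577, 0.1472]
tcp_rot: [[0.995, -0.098, -0.006], [-0.098, -0.995, 0.005], [-0.006, -0.005, -1.0]]
force: [-0.8, -0.6, -0.5]
opening: 0.799
grasp_force: 0.0
```

```bash
python3 - <<'E'
from h import *
go((.481,-.160,.051),down(-5.7)); print(readout.read_state()['opening'])
E
```

```text
[ 0.011  0.01   0.385 -0.003  0.004  0.001] norm mm 96.29174813656412
0.7985468293327307
```

Call:
send_rows([
  [0.011,0.01,0.15,-0.003,0.004,0],
  [0.011,0.01,0.3,-0.003,0.004,0],
  [0.011,0.01,0.385,-0.003,0.004,0],
  [0.011,0.01,0.385,-0.003,0.004,0],
  [0.011,0.01,0.385,-0.003,0.004,0],
])

```text
time_s: 7.6
position: [0.4819, -0.162, 0.0532]
tcp_rot: [[0.995, -0.1, 0.004], [-0.1, -0.995, -0.003], [0.004, 0.002, -1.0]]
force: [0.0, 0.0, -1.1]
opening: 0.799
grasp_force: 0.0
```

Call:
send_rows([
  [0,0,0,0,0,0],
  [0,0,0,0,0,0],
  [0,0,0,0,0,0],
  [0,0,0,0,0,0],
  [0,0,0,0,0,0],
  [0,0,0,0,0,0],
  [0,0,0,0,0,0],
  [0,0,0,0,0,0],
  [0,0,-0.1,0,0,0],
  [0,0,-0.3,0,0,0],
  [0,0,-0.5,0,0,0],
  [0,0,-0.68,0,0,0],
], grip=0)

```text
time_s: 8.8
position: [0.481, -0.1607, 0.224]
tcp_rot: [[0.995, -0.099, 0.003], [-0.099, -0.995, -0.002], [0.003, 0.002, -1.0]]
force: [0.9, -0.9, -2.3]
opening: 0.247
grasp_force: 30.0
```

```bash
python3 - <<'E'
from h import *
s=readout.read_state(); print(s['position'],s['opening'],s['grasp_force'],s['force'])
for p in [(.4403,.3984,.24),(.4328,.3238,.24),(.4254,.2492,.24),(.4179,.1746,.24)]: go(p,down(-5.7))
E
python3 pots.py
```

```text
[ 0.48095778 -0.16067787  0.22397622] 0.24691759844105335 29.958711862564087 [ 0.87817759 -0.94216863 -2.31560036]
[-3.820e-01 -2.209e+00 -7.000e-02  1.000e-03 -2.000e-03  0.000e+00] norm mm 560.783278920001
[-3.830e-01 -1.909e+00 -6.900e-02  1.000e-03 -2.000e-03  0.000e+00] norm mm 487.1290833136704
[-3.830e-01 -1.609e+00 -6.800e-02  1.000e-03 -2.000e-03  0.000e+00] norm mm 413.9363479419705
[-3.83e-01 -1.31e+00 -6.80e-02  1.00e-03 -2.00e-03  0.00e+00] norm mm 341.53227964759856
pot px [297. 224.] 158 xy 715.8 -107.2 r 41.6
pot px [351. 236.] 361 xy 579.5 -165.0 r 30.6
pot px [306. 248.] 377 xy 631.6 -55.0 r 30.3
pot px [341. 272.] 408 xy 518.1 -55.6 r 30.6
```

Call:
send_rows([
  [-0.05,-0.1,-0.05,0,0,0],
  [-0.1,-0.25,-0.07,0,0,0],
  [-0.15,-0.4,-0.07,0,0,0],
  [-0.2,-0.55,-0.07,0,0,0],
  [-0.25,-0.7,-0.07,0,0,0],
  [-0.3,-0.85,-0.07,0,0,0],
  [-0.38,-1,-0.07,0,0,0],
])

```text
time_s: 9.55
position: [0.4114, 0.0986, 0.2386]
tcp_rot: [[0.995, -0.099, 0.004], [-0.099, -0.995, -0.003], [0.004, 0.002, -1.0]]
force: [0.8, 0.2, -2.0]
opening: 0.244
grasp_force: 30.0
```

Call:
send_rows([
  [0,-0.15,0,0,0,0],
  [0,-0.3,0,0,0,0],
  [0,-0.45,0,0,0,0],
  [0,-0.6,0,0,0,0],
  [0,-0.75,0,0,0,0],
  [0,-0.9,0,0,0,0],
  [0,-1,0,0,0,0],
  [0,-1,0,0,0,0],
])

```text
time_s: 10.35
position: [0.4361, 0.349, 0.2374]
tcp_rot: [[0.995, -0.095, 0.004], [-0.095, -0.995, -0.001], [0.004, 0.001, -1.0]]
force: [0.8, -0.1, -2.0]
opening: 0.243
grasp_force: 30.0
```

Call:
send_rows([
  [0,-0.1,0,0,0,0],
  [0,-0.2,0,0,0,0],
  [0,-0.21,0,0,0,0],
  [0,-0.21,0,0,0,0],
  [0,-0.21,0,0,0,0],
])

```text
time_s: 10.85
position: [0.4407, 0.3968, 0.2376]
tcp_rot: [[0.995, -0.099, 0.002], [-0.099, -0.995, -0.005], [0.002, 0.004, -1.0]]
force: [0.3, -1.2, -2.7]
opening: 0.246
grasp_force: 30.0
```

```bash
python3 - <<'E'
from h import *
s=readout.read_state(); print(s['position'],s['opening'],s['force'])
go((.4403,.3984,.073),down(-5.7))
c=grab('side'); save(c,'side2.png')
E
```

```text
[0.4407236  0.39679415 0.23762961] 0.24581475739021807 [ 0.27798495 -1.21243862 -2.65008134]
[-0.004 -0.009  0.658  0.003 -0.001  0.   ] norm mm 164.63798992789754
```

View pics/side2.png

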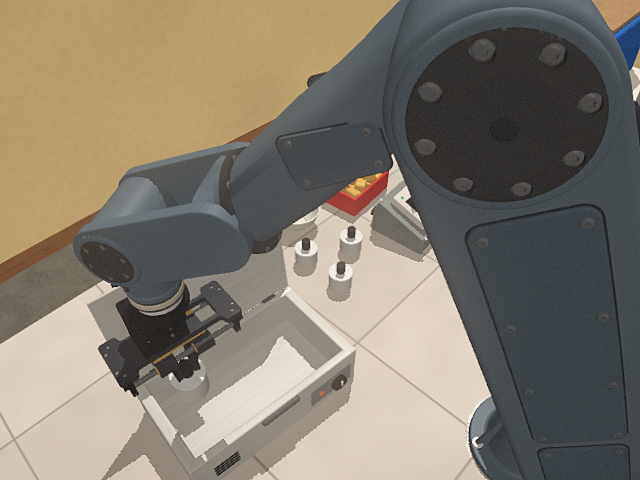

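The pot hangs in the gripper at (188,372), above the far end of the well. Lowering it slowly.

Call:
send_rows([
  [0,0,0.15,0,0,0],
  [0,-0.005,0.3,0,0,0],
  [0,-0.005,0.45,0,0,0],
  [0,-0.005,0.58,0,0,0],
  [0,-0.005,0.63,0,0,0],
  [0,-0.005,0.65,0,0,0],
  [0,-0.005,0.66,0,0,0],
  [0,-0.005,0.662,0,0,0],
  [0,-0.005,0.662,0,0,0],
])

```text
time_s: 11.8
position: [0.443, 0.3997, 0.0743]
tcp_rot: [[0.995, -0.099, 0.006], [-0.099, -0.995, -0.001], [0.006, 0.0, -1.0]]
force: [-0.3, 0.6, -1.9]
opening: 0.244
grasp_force: 30.0
```

Call:
send_rows([
  [0,0,0.006,0,0,0],
  [0,0,0.01,0,0,0],
  [0,0,0.014,0,0,0],
  [0,0,0.014,0,0,0],
])

```text
time_s: 12.2
position: [0.4425, 0.3995, 0.0702]
tcp_rot: [[0.995, -0.099, 0.005], [-0.099, -0.995, -0.002], [0.005, 0.001, -1.0]]
force: [-0.7, 0.2, 2.6]
opening: 0.243
grasp_force: 30.0
```

Contact (force now upward). Release, rise and return towards the next pot.

Call:
send_rows([
  [0,0,0,0,0,0],
  [0,0,0,0,0,0],
  [0,0,0,0,0,0],
  [0,0,0,0,0,0],
  [0,0,0,0,0,0],
  [0,0,-0.1,0,0,0],
  [0,0,-0.25,0,0,0],
  [0,0,-0.4,0,0,0],
  [0,0.1,-0.55,0,0,0],
  [0,0.2,-0.6,0,0,0],
  [0,0.35,-0.6,0,0,0],
  [0,0.5,-0.6,0,0,0],
], grip=0.8)

```text
time_s: 13.4
position: [0.4293, 0.2743, 0.2205]
tcp_rot: [[0.995, -0.097, 0.006], [-0.097, -0.995, -0.002], [0.006, 0.001, -1.0]]
force: [0.4, -0.4, 0.0]
opening: 0.798
grasp_force: 0.0
```

Call:
send_rows([
  [0,0.15,0,0,0,0],
  [0,0.3,0,0,0,0],
  [0,0.45,0,0,0,0],
  [0,0.6,0,0,0,0],
  [0.1,0.75,0,0,0,0],
  [0.2,0.9,0,0,0,0],
  [0.3,1,0,0,0,0],
  [0.4,1,0,0,0,0],
])

```text
time_s: 14.2
position: [0.5049, 0.013, 0.2207]
tcp_rot: [[0.995, -0.103, 0.004], [-0.103, -0.995, -0.004], [0.004, 0.003, -1.0]]
force: [-0.7, 0.5, 0.1]
opening: 0.803
grasp_force: 0.0
```

```bash
python3 - <<'E'
from pots import *
s=readout.read_state(); print(s['position'],s['opening'])
c=grab('side'); pots(c); save(c,'side3.png')
for p in [(.518,-.055,.15),(.5795,-.164,.15),(.6315,-.0545,.15)]: go(p,down(-5.7))
E
```

```text
[0.50490751 0.01303355 0.22068988] 0.80345268431699
pot px [351. 236.] 357 xy 578.6 -164.5 r 29.7
pot px [305. 250.] 322 xy 631.8 -53.4 r 30.0
pot px [341. 272.] 420 xy 516.9 -55.1 r 29.2
[ 0.055  0.268  0.286  0.002 -0.007 -0.002] norm mm 98.88397347333697
[ 0.345  0.676  0.29   0.002 -0.007 -0.002] norm mm 203.13871882109243
[ 0.507  0.219  0.291  0.002 -0.007 -0.002] norm mm 156.01985354765173
```

View pics/side3.png

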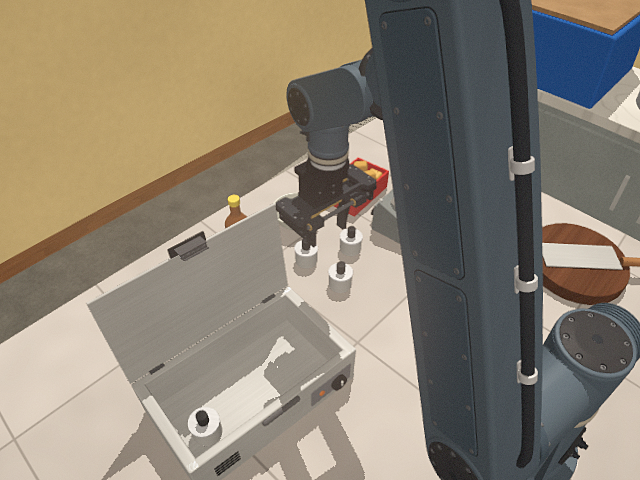

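The first pot stands upright in the well (204,422) and the other three haven't moved. Next pot: (0.518, -0.055).

Call:
send_rows([
  [0.05,0.15,0,0,0,0],
  [0.055,0.268,0.05,0,-0.007,0],
  [0.055,0.268,0.2,0,-0.007,0],
  [0.055,0.268,0.35,0,-0.007,0],
  [0.055,0.268,0.5,0,-0.007,0],
  [0.055,0.268,0.62,0,-0.007,0],
  [0.055,0.268,0.675,0,-0.007,0],
  [0.055,0.268,0.678,0,-0.007,0],
  [0.055,0.268,0.678,0,-0.007,0],
])

```text
time_s: 15.15
position: [0.5117, -0.0518, 0.0513]
tcp_rot: [[0.995, -0.098, -0.008], [-0.098, -0.995, -0.001], [-0.008, 0.002, -1.0]]
force: [-0.4, -0.6, 0.7]
opening: 0.795
grasp_force: 0.0
```

Call:
send_rows([
  [0,0,0,0,0,0],
  [0,0,0,0,0,0],
  [0,0,0,0,0,0],
  [0,0,0,0,0,0],
  [0,0,0,0,0,0],
  [0,0,0,0,0,0],
  [0,0,0,0,0,0],
  [0,0,0,0,0,0],
  [0,0,-0.1,0,0,0],
  [0,0,-0.3,0,0,0],
  [0,0,-0.5,0,0,0],
  [0,0,-0.74,0,0,0],
], grip=0)

```text
time_s: 16.35
position: [0.512, -0.0514, 0.2273]
tcp_rot: [[0.995, -0.099, -0.009], [-0.099, -0.995, -0.001], [-0.009, 0.002, -1.0]]
force: [1.4, -0.9, -2.0]
opening: 0.242
grasp_force: 30.0
```

```bash
python3 - <<'E'
from h import *
go((.4328,.3238,.24),down(-5.7))
E
```

```text
[-4.640e-01 -1.462e+00 -4.900e-02  1.000e-03  6.000e-03  0.000e+00] norm mm 383.67742243051435
```

Call:
send_rows([
  [-0.05,-0.1,-0.04,0,0.003,0],
  [-0.1,-0.25,-0.05,0,0.006,0],
  [-0.17,-0.4,-0.05,0,0.006,0],
  [-0.24,-0.55,-0.05,0,0.006,0],
  [-0.3,-0.7,-0.05,0,0.006,0],
  [-0.38,-0.85,-0.05,0,0.006,0],
  [-0.48,-1,-0.05,0,0.006,0],
  [-0.48,-1,-0.05,0,0.006,0],
])

```text
time_s: 17.15
position: [0.4139, 0.2126, 0.2383]
tcp_rot: [[0.996, -0.092, -0.003], [-0.092, -0.996, -0.001], [-0.003, 0.001, -1.0]]
force: [-0.5, -1.7, -1.2]
opening: 0.242
grasp_force: 30.0
```

Call:
send_rows([
  [0,-0.15,0,0,0,0],
  [0,-0.3,0,0,0,0],
  [0,-0.4,0,0,0,0],
  [0,-0.46,0,0,0,0],
  [0,-0.46,0,0,0,0],
  [0,-0.46,0,0,0,0],
])

```text
time_s: 17.75
position: [0.4293, 0.3222, 0.2383]
tcp_rot: [[0.995, -0.099, 0.0], [-0.099, -0.995, -0.004], [0.001, 0.004, -1.0]]
force: [0.4, 0.2, -1.7]
opening: 0.246
grasp_force: 30.0
```

```bash
python3 - <<'E'
from h import *
go((.4290,.3238,.071),down(-5.7))
E
```

```text
[-0.002 -0.009  0.669  0.003 -0.001  0.   ] norm mm 167.27056597988414
```

Call:
send_rows([
  [0,0,0.15,0,0,0],
  [0,-0.005,0.3,0,0,0],
  [0,-0.005,0.45,0,0,0],
  [0,-0.005,0.58,0,0,0],
  [0,-0.005,0.63,0,0,0],
  [0,-0.005,0.65,0,0,0],
  [0,-0.005,0.66,0,0,0],
  [0,-0.005,0.668,0,0,0],
  [0,-0.005,0.672,0,0,0],
  [0,-0.005,0.672,0,0,0],
])

```text
time_s: 18.75
position: [0.4307, 0.3245, 0.0717]
tcp_rot: [[0.995, -0.099, 0.004], [-0.099, -0.995, -0.002], [0.004, 0.001, -1.0]]
force: [0.8, -0.2, -2.2]
opening: 0.242
grasp_force: 30.0
```

Call:
send_rows([
  [0,0,0.006,0,0,0],
  [0,0,0.011,0,0,0],
  [0,0,0.011,0,0,0],
])

```text
time_s: 19.05
position: [0.4309, 0.3242, 0.069]
tcp_rot: [[0.995, -0.098, 0.004], [-0.098, -0.995, -0.002], [0.004, 0.002, -1.0]]
force: [-0.2, -1.0, 5.0]
opening: 0.244
grasp_force: 30.0
```

Call:
send_rows([
  [0,0,0,0,0,0],
  [0,0,0,0,0,0],
  [0,0,0,0,0,0],
  [0,0,0,0,0,0],
  [0,0,0,0,0,0],
  [0,0,-0.1,0,0,0],
  [0,0,-0.25,0,0,0],
  [0,0,-0.4,0,0,0],
  [0,0.1,-0.55,0,0,0],
  [0,0.2,-0.6,0,0,0],
  [0,0.35,-0.6,0,0,0],
  [0,0.5,-0.6,0,0,0],
], grip=0.8)

```text
time_s: 20.25
position: [0.4176, 0.1993, 0.2191]
tcp_rot: [[0.995, -0.097, 0.004], [-0.097, -0.995, -0.002], [0.004, 0.002, -1.0]]
force: [0.6, 0.0, -0.2]
opening: 0.798
grasp_force: 0.0
```

Call:
send_rows([
  [0.1,0.15,0,0,0,0],
  [0.2,0.3,0,0,0,0],
  [0.3,0.45,0,0,0,0],
  [0.4,0.6,0,0,0,0],
  [0.5,0.75,0,0,0,0],
  [0.5,0.9,0,0,0,0],
  [0.5,1,0,0,0,0],
  [0.5,1,0,0,0,0],
])

```text
time_s: 21.05
position: [0.5173, -0.064, 0.2189]
tcp_rot: [[0.995, -0.103, 0.002], [-0.103, -0.995, -0.003], [0.002, 0.003, -1.0]]
force: [-0.5, -0.2, 0.1]
opening: 0.804
grasp_force: 0.0
```

```bash
python3 - <<'E'
from pots import *
s=readout.read_state(); print(s['position'],s['opening'])
c=grab('side'); pots(c)
for p in [(.579,-.1635,.052),(.632,-.054,.052)]: go(p,down(-5.7))
E
```

```text
[ 0.51733045 -0.06401694  0.21890166] 0.803513767203407
pot px [297. 224.] 150 xy 714.9 -108.0 r 40.4
pot px [351. 236.] 359 xy 578.8 -165.7 r 30.4
pot px [306. 248.] 373 xy 631.3 -55.0 r 29.4
[ 0.286  0.377  0.669  0.001 -0.001 -0.002] norm mm 204.83402132248
[ 0.453 -0.081  0.668  0.001 -0.001 -0.002] norm mm 202.80236787643665
```

Call:
send_rows([
  [0.1,0.15,0,0,0,0],
  [0.2,0.3,0,0,0,0],
  [0.29,0.377,0.1,0,0,0],
  [0.29,0.377,0.25,0,0,0],
  [0.29,0.377,0.4,0,0,0],
  [0.29,0.377,0.4,0,0,0],
])

```text
time_s: 21.7
position: [0.5763, -0.1588, 0.1144]
tcp_rot: [[0.995, -0.098, -0.009], [-0.098, -0.995, 0.004], [-0.01, -0.003, -1.0]]
force: [-0.1, 0.6, -0.0]
opening: 0.801
grasp_force: 0.0
```

```bash
python3 - <<'E'
from pots import *
go((.579,-.1635,.052),down(-5.7))
E
```

```text
[ 0.015  0.018  0.249 -0.002  0.006  0.001] norm mm 62.60725082812499
```

Call:
send_rows([
  [0.015,0.014,0.1,0,0.006,0],
  [0.015,0.014,0.2,0,0.006,0],
  [0.015,0.014,0.249,0,0.006,0],
  [0.015,0.014,0.249,0,0.006,0],
  [0.015,0.014,0.249,0,0.006,0],
])

```text
time_s: 22.2
position: [0.5847, -0.1659, 0.0586]
tcp_rot: [[0.995, -0.098, 0.013], [-0.098, -0.995, -0.004], [0.013, 0.003, -1.0]]
force: [0.9, 1.0, 0.6]
opening: 0.802
grasp_force: 0.0
```

Call:
send_rows([
  [0,0,0,0,0,0],
  [0,0,0,0,0,0],
  [0,0,0,0,0,0],
  [0,0,0,0,0,0],
  [0,0,0,0,0,0],
  [0,0,0,0,0,0],
  [0,0,0,0,0,0],
  [0,0,0,0,0,0],
  [0,0,-0.1,0,0,0],
  [0,0,-0.3,0,0,0],
  [0,0,-0.5,0,0,0],
  [0,0,-0.74,0,0,0],
], grip=0)

```text
time_s: 23.4
position: [0.581, -0.1654, 0.2331]
tcp_rot: [[0.995, -0.099, 0.009], [-0.099, -0.995, -0.003], [0.01, 0.002, -1.0]]
force: [1.0, 0.1, -3.7]
opening: 0.241
grasp_force: 29.9
```

```bash
python3 - <<'E'
from h import *
go((.4254,.2492,.24),down(-5.7))
E
```

```text
[-7.830e-01 -1.589e+00 -3.800e-02  1.000e-03 -6.000e-03  0.000e+00] norm mm 442.8701971014765
```

Call:
send_rows([
  [-0.05,-0.1,-0.03,0,-0.003,0],
  [-0.15,-0.25,-0.03,0,-0.006,0],
  [-0.25,-0.4,-0.03,0,-0.006,0],
  [-0.36,-0.55,-0.03,0,-0.006,0],
  [-0.48,-0.7,-0.03,0,-0.006,0],
  [-0.6,-0.85,-0.03,0,-0.006,0],
  [-0.72,-1,-0.03,0,-0.006,0],
  [-0.78,-1,-0.03,0,-0.006,0],
])

```text
time_s: 24.2
position: [0.4082, 0.106, 0.2363]
tcp_rot: [[0.996, -0.094, -0.002], [-0.094, -0.996, -0.001], [-0.002, 0.001, -1.0]]
force: [0.0, -1.0, -3.1]
opening: 0.245
grasp_force: 29.9
```

Call:
send_rows([
  [0,-0.15,0,0,0,0],
  [0,-0.3,0,0,0,0],
  [0,-0.45,0,0,0,0],
  [0,-0.58,0,0,0,0],
  [0,-0.58,0,0,0,0],
  [0,-0.58,0,0,0,0],
])

```text
time_s: 24.8
position: [0.4259, 0.2468, 0.236]
tcp_rot: [[0.995, -0.097, 0.0], [-0.097, -0.995, -0.004], [0.001, 0.004, -1.0]]
force: [0.5, -0.2, -3.3]
opening: 0.244
grasp_force: 30.0
```

```bash
python3 - <<'E'
from h import *
go((.4254,.2492,.074),down(-5.7))
E
```

```text
[-0.003 -0.012  0.648  0.002 -0.001  0.002] norm mm 162.01104042385086
```

Call:
send_rows([
  [0,0,0.15,0,0,0],
  [0,-0.008,0.3,0,0,0],
  [0,-0.008,0.45,0,0,0],
  [0,-0.008,0.57,0,0,0],
  [0,-0.008,0.61,0,0,0],
  [0,-0.008,0.63,0,0,0],
  [0,-0.008,0.64,0,0,0],
  [0,-0.008,0.648,0,0,0],
  [0,-0.008,0.648,0,0,0],
])

```text
time_s: 25.7
position: [0.428, 0.2485, 0.0756]
tcp_rot: [[0.995, -0.099, 0.004], [-0.099, -0.995, -0.002], [0.004, 0.001, -1.0]]
force: [0.1, -0.0, -3.0]
opening: 0.244
grasp_force: 30.0
```

Call:
send_rows([
  [0,0,0.004,0,0,0],
  [0,0,0.008,0,0,0],
  [0,0,0.012,0,0,0],
  [0,0,0.012,0,0,0],
])

```text
time_s: 26.1
position: [0.4279, 0.2496, 0.0743]
tcp_rot: [[0.995, -0.099, 0.005], [-0.099, -0.995, -0.0], [0.005, -0.0, -1.0]]
force: [-3.5, 3.2, 15.2]
opening: 0.244
grasp_force: 30.0
```

Call:
send_rows([
  [0,0,-0.004,0,0,0],
  [0,0,-0.006,0,0,0],
  [0,0,-0.006,0,0,0],
  [0,0,-0.006,0,0,0],
  [0,0,-0.006,0,0,0],
  [0,0,-0.1,0,0,0],
  [0,0,-0.25,0,0,0],
  [0,0,-0.4,0,0,0],
  [0.1,0.1,-0.55,0,0,0],
  [0.2,0.2,-0.6,0,0,0],
  [0.3,0.35,-0.6,0,0,0],
  [0.4,0.5,-0.6,0,0,0],
], grip=0.8)

```text
time_s: 27.3
position: [0.515, 0.1133, 0.2229]
tcp_rot: [[0.995, -0.098, 0.004], [-0.098, -0.995, -0.002], [0.004, 0.002, -1.0]]
force: [-0.2, 0.8, -0.9]
opening: 0.796
grasp_force: 0.0
```

Call:
send_rows([
  [0.1,0.15,0,0,0,0],
  [0.2,0.3,0,0,0,0],
  [0.25,0.45,0,0,0,0],
  [0.25,0.6,0,0,0,0],
  [0.25,0.6,0,0,0,0],
])

```text
time_s: 27.8
position: [0.5615, -0.0454, 0.222]
tcp_rot: [[0.995, -0.104, 0.001], [-0.104, -0.995, -0.004], [0.002, 0.004, -1.0]]
force: [-0.0, 0.7, 0.1]
opening: 0.8
grasp_force: 0.0
```

```bash
python3 - <<'E'
from pots import *
s=readout.read_state(); print(s['position'],s['opening'])
c=grab('side'); pots(c)
for p in [(.632,-.054,.12)]: go(p,down(-5.7))
save(c,'side4.png')
E
```

```text
[ 0.56150682 -0.04537372  0.22199842] 0.8003682539863722
pot px [297. 224.] 151 xy 716.8 -108.1 r 41.8
pot px [306. 248.] 371 xy 631.3 -55.9 r 29.6
[ 0.285  0.013  0.409  0.001 -0.001 -0.002] norm mm 124.64496226943453
```

View pics/side4.png

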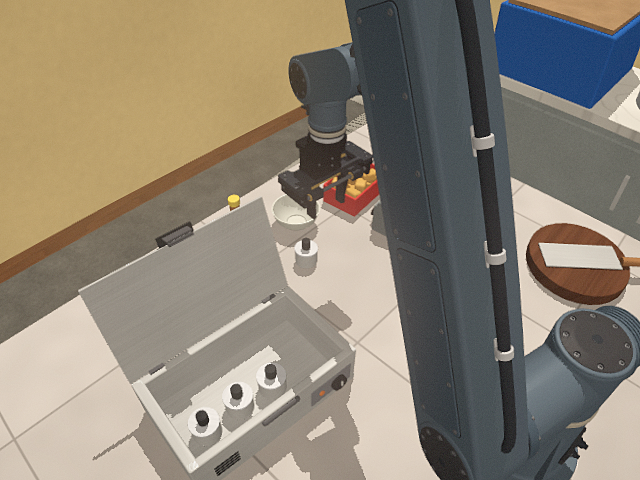

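Three pots stand in a row, at (204,422), (238,398) and (271,376). The lid got nudged slightly further open on the way out, which is harmless, but I'll clear it in y first next time. Last pot: (0.6315, -0.0555).

Call:
send_rows([
  [0.12,0.02,0.1,0,0,0],
  [0.24,0.02,0.25,0,0,0],
  [0.285,0.018,0.4,0,0,0],
  [0.285,0.018,0.409,0,0,0],
  [0.285,0.018,0.409,0,0,0],
])

```text
time_s: 28.35
position: [0.6308, -0.0513, 0.1194]
tcp_rot: [[0.995, -0.097, -0.002], [-0.097, -0.995, -0.001], [-0.002, 0.001, -1.0]]
force: [0.3, 0.2, 0.4]
opening: 0.802
grasp_force: 0.0
```

```bash
python3 - <<'E'
from pots import *
go((.6315,-.055,.052),down(-5.7)); print(readout.read_state()['position'])
E
```

```text
[0.005 0.014 0.27  0.001 0.001 0.001] norm mm 67.49071113860143
[ 0.63078225 -0.05126655  0.11938355]
```

Call:
send_rows([
  [0.003,0.014,0.1,0,0,0],
  [0.003,0.014,0.2,0,0,0],
  [0.003,0.014,0.26,0,0,0],
  [0.003,0.014,0.272,0,0,0],
  [0.003,0.014,0.272,0,0,0],
])

```text
time_s: 28.85
position: [0.633, -0.0563, 0.0536]
tcp_rot: [[0.995, -0.098, 0.003], [-0.098, -0.995, -0.003], [0.003, 0.002, -1.0]]
force: [0.1, -0.1, 0.2]
opening: 0.801
grasp_force: 0.0
```

Call:
send_rows([
  [0,0,0,0,0,0],
  [0,0,0,0,0,0],
  [0,0,0,0,0,0],
  [0,0,0,0,0,0],
  [0,0,0,0,0,0],
  [0,0,0,0,0,0],
  [0,0,0,0,0,0],
  [0,0,0,0,0,0],
  [0,0,-0.1,0,0,0],
  [0,0,-0.3,0,0,0],
  [0,0,-0.5,0,0,0],
  [0,0,-0.74,0,0,0],
], grip=0)

```text
time_s: 30.05
position: [0.6315, -0.056, 0.2283]
tcp_rot: [[0.995, -0.099, -0.0], [-0.099, -0.995, -0.002], [0.0, 0.002, -1.0]]
force: [0.1, -0.4, -1.7]
opening: 0.242
grasp_force: 29.8
```

```bash
python3 - <<'E'
from h import *
go((.4179,.1746,.24),down(-5.7))
E
```

```text
[-0.941 -0.833 -0.048  0.001 -0.     0.   ] norm mm 314.5141450170941
```

Withdraw in x first to stay clear of the lid, then move over the well.

Call:
send_rows([
  [-0.1,0,-0.03,0,0,0],
  [-0.25,0,-0.05,0,0,0],
  [-0.4,0,-0.05,0,0,0],
  [-0.55,-0.05,-0.05,0,0,0],
  [-0.7,-0.15,-0.05,0,0,0],
  [-0.83,-0.28,-0.05,0,0,0],
  [-0.94,-0.42,-0.05,0,0,0],
  [-0.94,-0.58,-0.05,0,0,0],
  [-0.94,-0.73,-0.05,0,0,0],
  [-0.94,-0.833,-0.05,0,0,0],
  [-0.94,-0.833,-0.05,0,0,0],
  [-0.94,-0.833,-0.05,0,0,0],
])

```text
time_s: 31.25
position: [0.4184, 0.1745, 0.2387]
tcp_rot: [[0.995, -0.097, 0.001], [-0.097, -0.995, -0.003], [0.001, 0.003, -1.0]]
force: [-0.4, 0.0, -2.2]
opening: 0.242
grasp_force: 29.8
```

```bash
python3 - <<'E'
from h import *
go((.4179,.1746,.074),down(-5.7))
E
```

```text
[-0.003 -0.002  0.659  0.002 -0.001  0.002] norm mm 164.67454820690395
```

Call:
send_rows([
  [0,0,0.15,0,0,0],
  [0,0,0.3,0,0,0],
  [0,0,0.45,0,0,0],
  [0,0,0.58,0,0,0],
  [0,0,0.62,0,0,0],
  [0,0,0.64,0,0,0],
  [0,0,0.65,0,0,0],
  [0,0,0.659,0,0,0],
  [0,0,0.662,0,0,0],
  [0,0,0.662,0,0,0],
])

```text
time_s: 32.25
position: [0.4199, 0.1741, 0.0743]
tcp_rot: [[0.995, -0.098, 0.004], [-0.098, -0.995, -0.002], [0.004, 0.002, -1.0]]
force: [-0.7, -0.3, -1.8]
opening: 0.239
grasp_force: 29.8
```

Call:
send_rows([
  [0,0,0.004,0,0,0],
  [0,0,0.008,0,0,0],
  [0,0,0.01,0,0,0],
  [0,0,0.01,0,0,0],
])

```text
time_s: 32.65
position: [0.4192, 0.174, 0.071]
tcp_rot: [[0.995, -0.099, 0.002], [-0.099, -0.995, -0.002], [0.002, 0.002, -1.0]]
force: [-0.0, -0.1, -0.9]
opening: 0.243
grasp_force: 29.8
```

Call:
send_rows([
  [0,0,0.003,0,0,0],
  [0,0,0.006,0,0,0],
  [0,0,0.006,0,0,0],
])

```text
time_s: 32.95
position: [0.4196, 0.1742, 0.0701]
tcp_rot: [[0.995, -0.099, 0.003], [-0.099, -0.995, -0.002], [0.003, 0.002, -1.0]]
force: [-1.0, 1.2, 5.0]
opening: 0.243
grasp_force: 29.9
```

Call:
send_rows([
  [0,0,0,0,0,0],
  [0,0,0,0,0,0],
  [0,0,0,0,0,0],
  [0,0,0,0,0,0],
  [0,0,0,0,0,0],
  [0,0,-0.1,0,0,0],
  [0,0,-0.25,0,0,0],
  [0,0,-0.4,0,0,0],
  [0,0.1,-0.55,0,0,0],
  [0,0.2,-0.7,0,0,0],
  [0,0.35,-0.8,0,0,0],
  [0,0.5,-0.8,0,0,0],
], grip=0.8)

```text
time_s: 34.15
position: [0.4087, 0.0489, 0.2733]
tcp_rot: [[0.995, -0.097, 0.011], [-0.097, -0.995, -0.004], [0.011, 0.003, -1.0]]
force: [0.2, -0.2, -0.8]
opening: 0.8
grasp_force: 0.0
```

Call:
send_rows([
  [0,0.15,0,0,0,0],
  [0,0.3,0,0,0,0],
  [0.1,0.45,0,0,0,0],
  [0.2,0.6,0,0,0,0],
  [0.3,0.6,0,0,0,0],
  [0.3,0.6,0,0,0,0],
], grip=0)

```text
time_s: 34.75
position: [0.4692, -0.1089, 0.2703]
tcp_rot: [[0.995, -0.101, 0.005], [-0.101, -0.995, -0.003], [0.005, 0.003, -1.0]]
force: [0.5, 0.1, -0.3]
opening: 0.344
grasp_force: 0.0
```

```bash
python3 - <<'E'
from pots import *
c=grab('side'); pots(c); save(c,'side5.png'); np.savez('side5.npz',**c)
v,u=np.mgrid[0:480,0:640]; uv=np.c_[u.ravel(),v.ravel()]; P=pts(c,uv).reshape(480,640,3)
m=(u>120)&(u<260)&(v>230)&(v<340)&(P[...,2]>0.13)&(P[...,2]<0.3)&(P[...,0]>.5)&(P[...,0]<.7)
q=P[m]
for _ in range(5):
    s=np.linalg.svd(q-q.mean(0),full_matrices=False)[2][2]; s*=np.sign(s[0]); e=(q-q.mean(0))@s; q=q[abs(e)<2.5*np.std(e)+5e-4]
print('lid n',s.round(4),q.mean(0).round(4),'theta',np.arccos(s[2]),'yaw',np.degrees(np.arctan2(s[1],s[0])),np.std(e))
# inner-plane hit at z=.105 (hinge side) and lip
k=q.mean(0); 
for z in (.105,.315): print('plane x at z',z,[(y,(k[0]-((y-k[1])*s[1]+(z-k[2])*s[2])/s[0]).round(4)) for y in (.15,.28,.4)])
lip=(cv2.cvtColor(c['im'],cv2.COLOR_RGB2HSV)[...,2]<70)&(u>145)&(u<200)&(v>210)&(v<255)&(P[...,0]<.8)
print('lip',lip.sum(),P[lip].mean(0).round(4),P[lip].min(0).round(3),P[lip].max(0).round(3))
print(readout.read_state()['position'])
E
```

```text
pot px [297. 224.] 150 xy 716.7 -107.9 r 41.6
lid n [ 0.9419 -0.0906 -0.3233] [0.596  0.2794 0.2174] theta 1.9000562838450064 yaw -5.4967604018597775 0.0013980067941496822
plane x at z 0.105 [(0.15, np.float64(0.545)), (0.28, np.float64(0.5575)), (0.4, np.float64(0.5691))]
plane x at z 0.315 [(0.15, np.float64(0.6171)), (0.28, np.float64(0.6296)), (0.4, np.float64(0.6412))]
lip 138 [0.63   0.2773 0.3167] [0.603 0.234 0.303] [0.636 0.302 0.326]
[ 0.46691659 -0.10733796  0.26986774]
```

View pics/side5.png

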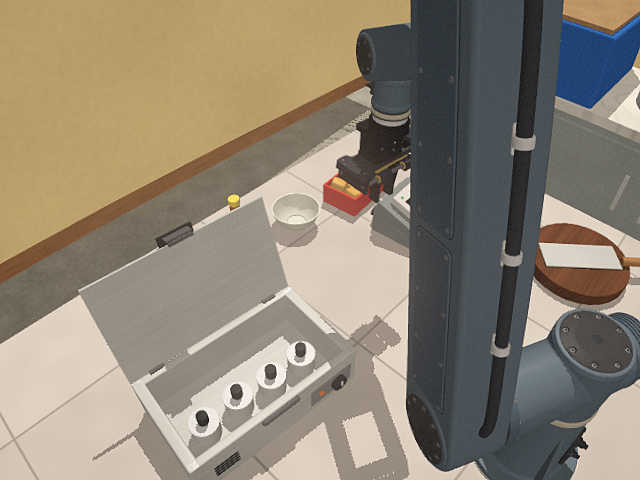

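All four pots stand upright in a row in the well. The lid is now at its 1.9 rad stop, with the hinge line fitted at x≈0.556 near y=0.28. I'll bring the closed fingers around behind the lid, 150 mm towards the near end and clear of the handle and lip.

```bash
python3 - <<'E'
from h import *
go((.634,-.094,.262),down(-5.7)); go((.6545,.1146,.262),down(-5.7))
c=dict(np.load('side5.npz')); print('bottle cap',onz(c,[[234,200]],.19), 'bowl',onz(c,[[295,208]],.055))
E
```

```text
[ 0.66  -0.12   0.032  0.001 -0.001 -0.   ] norm mm 167.7994838522401
[ 0.658 -0.958  0.031  0.001 -0.001 -0.   ] norm mm 290.6989724504045
bottle cap [[0.75438454 0.05045197 0.19      ]] bowl [[ 0.75051961 -0.13392301  0.055     ]]
```

Call:
send_rows([
  [0.15,-0.03,0.03,0,0,0],
  [0.3,-0.06,0.03,0,0,0],
  [0.45,-0.09,0.03,0,0,0],
  [0.6,-0.12,0.03,0,0,0],
  [0.66,-0.12,0.03,0,0,0],
  [0.66,-0.25,0.03,0,0,0],
  [0.66,-0.4,0.03,0,0,0],
  [0.66,-0.55,0.03,0,0,0],
  [0.66,-0.7,0.03,0,0,0],
  [0.66,-0.85,0.03,0,0,0],
  [0.66,-0.958,0.03,0,0,0],
  [0.66,-0.958,0.03,0,0,0],
], grip=0)

```text
time_s: 36.0
position: [0.6522, 0.1201, 0.2623]
tcp_rot: [[0.996, -0.093, -0.0], [-0.093, -0.996, -0.001], [-0.0, 0.001, -1.0]]
force: [-0.1, -0.5, -0.3]
opening: 0.008
grasp_force: 0.0
```

```bash
python3 - <<'E'
from h import *
go((.6545,.1146,.262),down(-5.7)); print(readout.read_state()['force'])
c=grab('scene'); save(c,'sc6.png')
E
```

```text
[0.011 0.021 0.001 0.001 0.    0.004] norm mm 6.017802344668557
[-0.07104355 -0.53762821 -0.28362725]
```

View pics/sc6.png

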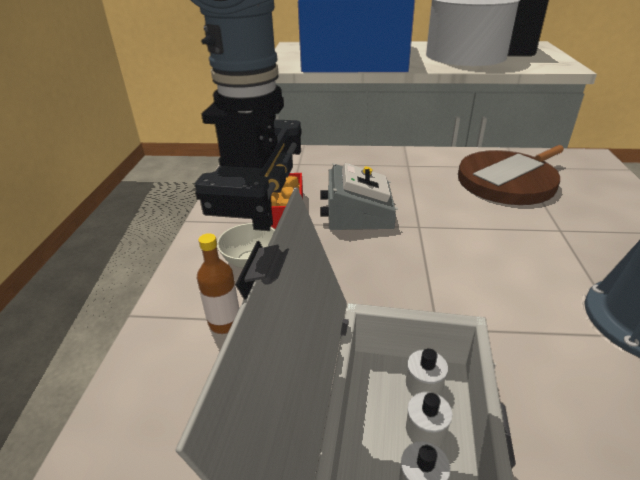

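The fingers (262,210) are behind the lid's near corner, the pots are fine and the lever is up. Start pushing.

Call:
send_rows([
  [-0.06,0.02,0,0,0,0],
  [-0.12,0.02,0,0,0,0],
  [-0.18,0.02,0,0,0,0],
  [-0.24,0.02,0,0,0,0],
  [-0.3,0.02,0,0,0,0],
  [-0.36,0.02,0,0,0,0],
  [-0.42,0.02,0,0,0,0],
  [-0.48,0.02,-0.01,0,0,0],
  [-0.5,0.02,-0.013,0,0,0],
])

```text
time_s: 36.95
position: [0.5287, 0.1216, 0.2661]
tcp_rot: [[0.995, -0.099, 0.004], [-0.099, -0.995, -0.004], [0.004, 0.003, -1.0]]
force: [4.2, -1.2, -1.7]
opening: 0.01
grasp_force: 1.6
```

```bash
cat > rel.py <<'E'
from h import *
s=readout.read_state(); d=np.array(s['position'])-[.540,.126,0]; w=np.array([.995,-.099,0])
print('rel x',d@w,'y',d@[.099,.995,0],'z',d[2],'f',s['force'].round(1),'R',np.array(s['tcp_rot']).round(3).tolist())
E
python3 rel.py
```

```text
rel x -0.010821578584153838 y -0.005507165526192926 z 0.2660910450346239 f [ 4.2 -1.2 -1.7] R [[0.995, -0.099, 0.004], [-0.099, -0.995, -0.004], [0.004, 0.003, -1.0]]
```

Call:
send_rows([
  [-0.07,0,0,0,0,0],
  [-0.139,0,0.007,0,0,0],
  [-0.204,0,0.03,0,0,0],
  [-0.265,0,0.058,0,0,0],
  [-0.325,0,0.094,0,0,0],
  [-0.379,0,0.134,0,0,0],
  [-0.43,0,0.182,0,0,0],
  [-0.475,0,0.233,0,0,0],
  [-0.515,0,0.29,0,0,0],
  [-0.549,0,0.35,0,0,0],
  [-0.549,0,0.35,0,0,0],
])

```text
time_s: 38.05
position: [0.3897, 0.1356, 0.1765]
tcp_rot: [[0.995, -0.099, -0.005], [-0.099, -0.995, -0.003], [-0.005, 0.004, -1.0]]
force: [-1.2, -0.0, -0.8]
opening: 0.002
grasp_force: 0.0
```

```bash
python3 rel.py
```

```text
rel x -0.1505074226457054 y -0.005370148525379767 z 0.1764952179576841 f [-1.2 -0.  -0.8] R [[0.995, -0.099, -0.005], [-0.099, -0.995, -0.003], [-0.005, 0.004, -1.0]]
```

Call:
send_rows([
  [-0.02,0,0.05,0,0,0],
  [-0.035,0,0.09,0,0,0],
  [-0.046,0,0.13,0,0,0],
  [-0.046,0,0.15,0,0,0],
  [-0.046,0,0.15,0,0,0],
])

```text
time_s: 38.55
position: [0.3817, 0.1369, 0.1402]
tcp_rot: [[0.995, -0.099, 0.001], [-0.099, -0.995, -0.003], [0.001, 0.002, -1.0]]
force: [0.1, 0.1, 0.0]
opening: 0.006
grasp_force: 0.0
```

```bash
python3 rel.py; python3 - <<'E'
from h import *
c=grab('side'); save(c,'side7.png')
E
```

```text
rel x -0.1586348964478637 y -0.004786200134611902 z 0.14019642380547756 f [0.1 0.1 0. ] R [[0.995, -0.099, 0.001], [-0.099, -0.995, -0.003], [0.001, 0.002, -1.0]]
```

View pics/side7.png

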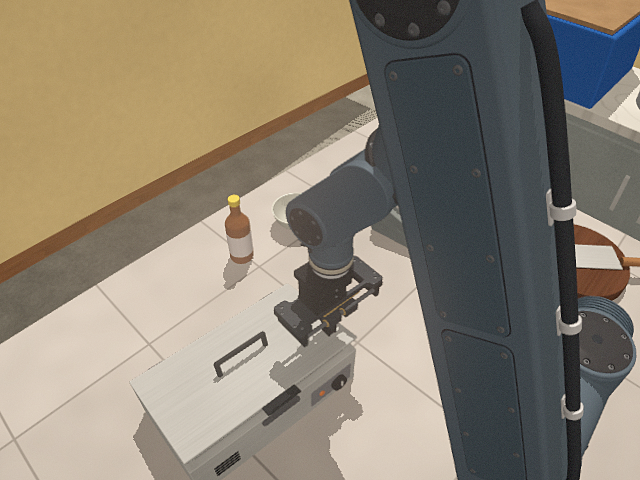

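The lid is nearly shut, with the lip at about (281,400). Next I'll move above the middle of the free edge for the snap.

```bash
python3 - <<'E'
from h import *
c=grab('side'); print(onz(c,[[281,400]],.12)); P=pts(c,[[281,400],[270,392],[255,380]]); print(P.round(4))
go((.353,.2955,.16),down(-5.7))
E
```

```text
[[0.34878476 0.28898106 0.12      ]]
[[0.3389 0.2966 0.1436]
 [0.3631 0.2993 0.1434]
 [0.4028 0.2993 0.1348]]
[-0.179 -0.619 -0.079  0.001 -0.002  0.   ] norm mm 162.27390012824097
```

Call:
send_rows([
  [0,0,-0.15,0,0,0],
  [-0.05,-0.15,-0.2,0,0,0],
  [-0.1,-0.3,-0.2,0,0,0],
  [-0.15,-0.45,-0.2,0,0,0],
  [-0.19,-0.619,-0.2,0,0,0],
  [-0.19,-0.619,-0.15,0,0,0],
  [-0.19,-0.619,-0.08,0,0,0],
  [-0.19,-0.619,-0.08,0,0,0],
])

```text
time_s: 39.45
position: [0.3483, 0.2958, 0.1589]
tcp_rot: [[0.995, -0.097, -0.001], [-0.097, -0.995, -0.004], [-0.001, 0.004, -1.0]]
force: [-0.2, 0.9, 0.2]
opening: 0.008
grasp_force: 0.0
```

Call:
send_rows([
  [0,0,0.03,0,0,0],
  [0,0,0.06,0,0,0],
  [0,0,0.09,0,0,0],
  [0,0,0.12,0,0,0],
  [0,0,0.14,0,0,0],
  [0,0,0.155,0,0,0],
  [0,0,0.155,0,0,0],
])

```text
time_s: 40.15
position: [0.3494, 0.2956, 0.1207]
tcp_rot: [[0.995, -0.099, 0.001], [-0.099, -0.995, -0.003], [0.001, 0.003, -1.0]]
force: [-0.5, -0.2, 0.1]
opening: 0.004
grasp_force: 0.0
```

Call:
send_rows([
  [0,0,0.008,0,0,0],
  [0,0,0.016,0,0,0],
  [0,0,0.024,0,0,0],
  [0,0,0.032,0,0,0],
  [0,0,0.04,0,0,0],
  [0,0,0.04,0,0,0],
])

```text
time_s: 40.75
position: [0.3499, 0.2959, 0.1114]
tcp_rot: [[0.995, -0.099, 0.003], [-0.099, -0.995, -0.002], [0.003, 0.002, -1.0]]
force: [-0.4, -0.4, 5.0]
opening: 0.005
grasp_force: 2.5
```

Call:
send_rows([
  [0,0,0.006,0,0,0],
  [0,0,0.012,0,0,0],
  [0,0,0.018,0,0,0],
  [0,0,0.018,0,0,0],
])

```text
time_s: 41.15
position: [0.35, 0.2959, 0.1109]
tcp_rot: [[0.995, -0.098, 0.005], [-0.098, -0.995, -0.002], [0.005, 0.001, -1.0]]
force: [-8.5, -4.8, 45.2]
opening: 0.007
grasp_force: 22.3
```

It's hard shut at z≈0.111. Back off at once, move clear and verify.

Call:
send_rows([
  [0,0,-0.02,0,0,0],
  [0,0,-0.1,0,0,0],
  [0,0,-0.25,0,0,0],
  [0,0,-0.4,0,0,0],
  [0,0.15,-0.5,0,0,0],
  [0,0.3,-0.5,0,0,0],
  [0,0.45,-0.5,0,0,0],
  [0.1,0.6,-0.5,0,0,0],
  [0.2,0.75,-0.5,0,0,0],
  [0.3,0.9,-0.5,0,0,0],
  [0.4,1,-0.5,0,0,0],
  [0.4,1,-0.5,0,0,0],
])

```text
time_s: 42.35
position: [0.4286, 0.0337, 0.2327]
tcp_rot: [[0.995, -0.104, 0.007], [-0.104, -0.995, -0.004], [0.008, 0.004, -1.0]]
force: [-0.1, 0.6, 0.1]
opening: 0.005
grasp_force: 0.0
```

```bash
python3 - <<'E'
from h import *
c=grab('side'); save(c,'side8.png')
v,u=np.mgrid[0:480,0:640]; uv=np.c_[u.ravel(),v.ravel()]; P=pts(c,uv).reshape(480,640,3)
w=np.array([.995,-.099]); rx=(P[...,:2]-[.555,.2755])@w; ry=(P[...,:2]-[.555,.2755])@[.099,.995]
m=(rx>-.2)&(rx<-.01)&(abs(ry)<.17)&(P[...,2]>.095)&(P[...,2]<.135)&(u<380)
for y0,y1 in ((-.17,-.06),(.06,.17),(-.17,.17)):
    k=m&(ry>y0)&(ry<y1)&(abs(ry)>.06); f=np.polyfit(rx[k],P[...,2][k],1); f=np.polyfit(rx[k][abs(np.polyval(f,rx[k])-P[...,2][k])<.004],P[...,2][k][abs(np.polyval(f,rx[k])-P[...,2][k])<.004],1)
    print('theta',-f[0],'z edge',np.polyval(f,-.21),'z hinge',f[1],k.sum())
c=grab('scene'); save(c,'sc8.png'); print(readout.read_state()['position'],readout.read_state()['force'])
a=cv2.imread('pics/side8.png'); b=cv2.imread('pics/sc8.png'); cv2.imwrite('pics/both.png',np.hstack([cv2.resize(a[160:480,100:420],(400,400)),cv2.resize(b[100:480,180:560],(400,400))]))
E
```

```text
theta 0.002818483587765505 z edge 0.11061903561078579 z hinge 0.11002715405735503 4588
theta -0.0005643573350977586 z edge 0.11016171153150014 z hinge 0.11028022657187067 6150
theta 0.0008695563394449057 z edge 0.11035460880313547 z hinge 0.11017200197185203 10738
[0.4242827  0.03691916 0.23200426] [0.62744902 0.87911258 0.61190162]
```

View pics/both.png

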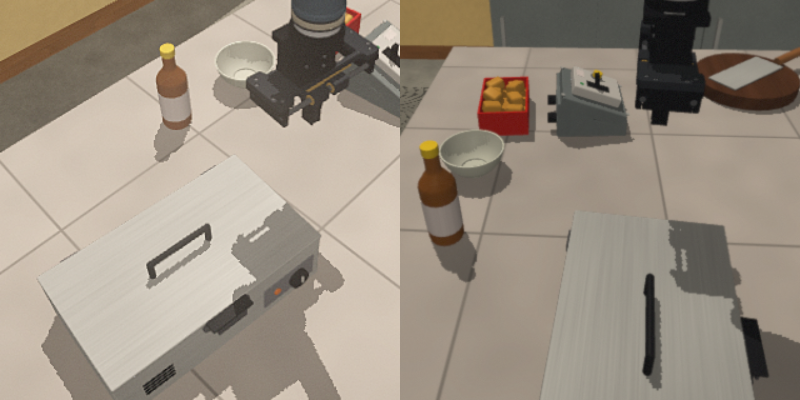

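The lid fits at 0.001 rad, so it is snapped shut. No pots are left on the table, the lever is up (597,78 in the right half), and the bottle, bowl and basket are where they were. Nothing touches the arm, so I'm handing in.

```bash
python3 -c "
from rig import ticket
print(ticket.hand_in())"
```

```text
the job is handed in; nothing more can be done
None
```

The job is handed in at about 42 s: breaker tripped and lever re-latched, all four pots upright in the well, lid snapped shut (0.001 rad measured); the fingertips peaked at 45 N on the final lid press, and the lid was nudged to its open stop once on the way, harmlessly.

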